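Hold a proportional valve's override half-way open under its snap cover

TASK

Take the flat screwdriver with the black handle from the right-hand bore of the wooden stand, put its blade in the notch in the left side of the valve block, lever up the snapped-down cover with it and swing the cover right back, past upright. Then, with the tip of the same screwdriver, press the middle one of the three brass override plungers half-way down (about 4.5 of its 9 mm) and keep it there: never down to its stop, and without pressing the two plungers beside it or shifting anything else on the bench. Finish while still holding the screwdriver on the plunger.

Things in the scene. Friction and masses are not known exactly. Their poses are not given: they have to be found in the camera images.
- valve_block: Valve block, fixed: base 142 x 122 x 14 mm, on it a grey housing (x -42..+34, y -50..+50 mm, rim at z 60) with 3 air fittings in front (to x -53), three solenoids behind. Hollow down to z 36, walls 4 mm; under the cover three brass plungers in a row along y. Origin: on the bench. Its front faces the robot's left: x points to the right, y away from the robot (within 0.4 rad), z up.
- pry_notch (a point): Notch for the blade in the middle of the top of the housing's front wall, 16 mm wide, open to the front and upward from z 38 to 60 mm. This point (block's x -38, y 0, z 57 mm) lies at the shut cover's front lower edge; below and behind it is hollow down to z 36. A driver leaning about 0.7 rad, handle out over the front, gets its tip under the edge.
- cover (a joint): Hinge of the flush steel cover on top of the housing: 0 shut, 1.57 upright, 1.9 rad folded back (stop). Axis along the block's y at x +28, z +58.5 mm; the cover reaches 65.5 mm forward from it, 91 mm wide, 3 thick, top flush with the rim. Two snap catches hold it in the first 0.12 rad (3 to 8 N up at the front edge); then a stiff hinge (0.05 N m) leaves it at any angle.
- cover_edge (a point): Middle of the lower corner of the cover's front edge; moves with the cover. Shut: x -37.5, y 0, z +57 mm in the block's frame, in the notch.
- plunger_middle (a joint): Travel of the middle plunger: 0 up, grows as it is pushed down, 0.009 m at its stop; half-way is 0.0045 m. Spring: 2.4 N to start it, 6 N half-way, 9.6 N at the stop.
- plunger_middle_top (a point): Centre of the flat top of the middle plunger (brass, 12 mm diameter); with the plunger up it is at x -2, y 0, z +49 mm in the block's frame. A fixed round collar stands round it, bore 16, outside 21 mm diameter, rim at z +52 mm.
- plunger_far (a joint): Travel of the plunger 26 mm beyond the middle one as seen from the robot (block y +26 mm), the same kind; to be left alone.
- plunger_near (a joint): Travel of the plunger 26 mm nearer the robot than the middle one (block y -26 mm), the same kind; to be left alone.
- flat_driver: Slotted (flat-blade) screwdriver with a black handle, upright, blade down, in the right-hand bore of a wooden stand. 165 mm long: straight shaft 5.6 mm in diameter and 85 mm long, then the handle, up to 28 mm thick. About 75 g. This body's own origin and axes lie beside the tool and askew to it: use the points flat_driver_tip and flat_driver_top.
- flat_driver_tip (a point): End of the flat driver's blade, on its axis; at the start on the floor of the bore, 5 mm above the bench.
- flat_driver_top (a point): End of the flat driver's handle, on its axis, 165 mm from the tip. The line tip to top is the tool's axis: upright within about 0.03 rad in the stand.
- driver_stand: Wooden driver stand fixed to the bench, 44 (x) x 135 (y) x 50 mm high. Origin: centre of its underside; x away from the robot (within 0.4 rad), z up. Two bores of 6.6 mm diameter, 45 mm deep: at y -37.5 mm the flat driver (on the right seen from the robot), at y +37.5 mm the cross-point driver. Pull a driver straight up by 50 mm to free it.
- multimeter: hand multimeter, 151 x 77 x 51 mm, lying on the bench
- cross_driver_top (a point): end of the handle of the cross-point screwdriver with a translucent grey handle, 159 mm long, in the stand's left-hand bore (as seen from the robot), 75 mm from the flat driver, this point 164 mm above the bench; leave it in place
- red_cutters: flush cutters lying flat, 49 x 133 x 13 mm
- parts_case: clear case of small parts, 69 x 94 x 31 mm
- spool_yellow: spool of wire, diameter 64, height 38 mm

How it is judged:
On the way, in this order (a step that is already met when the one before it is completed fails the run):
1. the screwdriver's blade has levered the front edge of the cover up (cover past 0.3 rad with the tip within 35 mm of the edge, no finger on the block) (value of joint cover above 0.3 rad and distance between flat_driver_tip and cover_edge below 0.035 m and contact force between flat_driver and valve_block above 0.1 N and contact force between the fingers and valve_block below 0.5 N), for 0.1 s.
2. the cover is swung back past upright (1.6 rad) (value of joint cover above 1.6 rad), for 0.2 s.
At the end, for the whole second after the job is handed in: Cover back past upright (over 1.57 rad); middle plunger held 3 to 6 mm down by the flat driver, its tip within 9 mm of the centre of the plunger's top and pressing over 2 N; driver in the fingers; other plungers up (under 1.5 mm); neither fingers nor arm touch the block (value of joint cover above 1.57 rad and value of joint plunger_middle between 0.003 and 0.006 m and value of joint each of plunger_far, plunger_near below 0.0015 m and distance between flat_driver_tip and plunger_middle_top below 0.009 m and contact force between flat_driver and valve_block above 2 N and contact force between the fingers and flat_driver above 3 N and contact force between each of the fingers, the arm and valve_block below 0.5 N); the arm keeps its last pose, push and grip.
It fails at once if the middle plunger is pushed down to its stop (over 8.2 of 9 mm) (value of joint plunger_middle above 0.0082 m).
It fails at once if one of the other plungers is pressed (over 3 mm) (value of joint any of plunger_far, plunger_near above 0.003 m).
It fails at once if another thing on the bench is shifted by over 30 mm (distance of any of multimeter, cross_driver_top, red_cutters, parts_case, spool_yellow from where it was at the start of the episode above 0.03 m).
It also fails if it takes over 45 s, if anything falls off the work surface, if the arm or the gripper's body presses on something with over 40 N, if the wrist force passes 120 N, or if a joint passes its speed limit or range.

ROBOT

A 7-joint arm with a two-finger parallel gripper is mounted at the origin on a cart in front of the work surface, level with it; the furniture and walls round the work are solid. World frame = base frame: x ahead of the robot, y to its left, z up, the work surface at z = 0. Lengths are in m, angles in rad, forces in N, time in s.
With the tool pointing down it reaches from about 0.35 to 0.9 m from the base axis. Payload 8.1 kg.
Tool frame: the origin (TCP) lies at the very end of the fingers, on their centre line; the grasp point (between the pads) lies 19 mm behind it (arm.tcp_to_grasp is the z of the grasp point in the tool frame, in m); z points along the fingers, y is the line along which they close (so a half turn about z gives the same grasp; the last joint's range is limited). The gripper opens to 92 mm and grips with 3 to 60 N. Pads are 19 mm wide; open, the fingers measure 130 mm over their backs; the gripper's body (75 mm by 190 mm) begins 47 mm behind the grasp point.
Start: joints at [1.143, 0.434, 0.025, 1.573, -0.012, 1.134, -0.075], TCP at [0.199, -0.592, 0.227] pointing down, gripper open.
Joint ranges: [-2.62, 2.62], [-0.44, 2.09], [-1.27, 1.32], [0.08, 2.57], [-1.32, 4.46], [0.12, 2], [-2.74, 2.74]. Speed limits (rad/s): [2.22, 2.22, 3.01, 3.01, 3.14, 3.14, 3.14].

INTERFACE

Orientations are given as a rotation vector (axis times angle).
In Python, from cell import readout, vision, sign_off, arm gives the robot as it stands. The module is installed in compiled form; this text tells all that it offers.
- The arm moves only by the shell command python3 -m creep 'ROWS' [FORCE]. ROWS is JSON, a list of rows, each a list of 5 numbers: the shift along the tool's x, y, z in units of 4 cm (1.0 is 4 cm), then the turn about the tool's z in units of 4 degrees (1.0 is 4 degrees), then the opening, from 0 (shut) to 1 (fully open). A call has 1 to 12 rows; each row shifts and turns the commanded pose from where the row before left it, along the tool's axes as they then stand; what a row does not reach is not made up. A row lasts 1/8 s, in which the tool goes at most 62.5 mm and 10.7 degrees, less where a joint would pass 70% of its speed; a pose out of reach is approached as far as the arm can. A call with a number of a shift or a turn outside -1 to 1 is refused whole. A call with a gripper value outside its range is refused whole. The fingers move at their own pace and stop on an object; FORCE is the grip in N (left out, the last holds). Time passes only in rows, so rows that do not move let the fingers close. It gives the time, the measured TCP pose, the force, the opening and the grip force at its end, in the units of the state.
- readout.observe(): the state, without advancing time (a new reading comes with each control period).
- vision.get_image(name): name is "scene" or "top" or "wrist"; returns a dict with "pixels" (420x560x3 uint8, blue, green, red), "z_map" (420x560 float32, m along the optical axis (not along the pixel's ray), 0 where there is no reading), "camera_matrix" (3x3 intrinsics, pixels), "position" and "rotation" of the camera in the world. Camera axes: x right, y up, looking along -z (the intrinsics and any distortion apply to the point x, -y, -z); pixel columns grow to the right and rows downward; lengths in m; the calibration is good to about 2 mm. A picture is of the moment at which its call begins.
- sign_off(): hands the job in; it is judged then, once.
The state is a dict: "clock": time; "joints": joint angles; "dq": joint speeds; "joint_efforts": joint torques, N m; "position": TCP position; "ee_rot": TCP orientation; "force": force on the tool from outside, world axes, zero at the start; "ft_torque": the same for the moment, N m; "width": opening from 0.0 (shut) to 1.0 (fully open); "gripper_force": force on a finger pad.
Only numpy, scipy, OpenCV 4.12 (cv2) and the standard library are available. Lean on these libraries where they do the work, as an engineer would, in place of code of your own. Each camera call takes 0.05 s, during which the arm holds its last target. There are 200 camera calls.

## Working session

There is one attempt and no reset: what is moved stays moved. The work goes in short steps, Python scripts to look and compute and a shell command to move; the robot and the scene stay as the last step left them, time stands still between calls to the robot, and variables do not carry over. Pictures are saved under pics/ and viewed, at most 10 in all, crops included, and the job is handed in when it is done.

```bash
mkdir -p pics
cat > h.py <<'E'
import numpy as np,cv2
from cell import readout,vision
def cam(n):
    return vision.get_image(n)
def pts(im):
    K=np.array(im["camera_matrix"]);z=im["z_map"];v,u=np.mgrid[:z.shape[0],:z.shape[1]]
    P=np.stack([(u-K[0,2])/K[0,0]*z,-(v-K[1,2])/K[1,1]*z,-z],-1)
    R=np.array(im["rotation"])
    if R.shape!=(3,3): R=cv2.Rodrigues(R)[0]
    W=P@R.T+np.array(im["position"]); W[z==0]=np.nan
    return W
def proj(im,p):
    K=np.array(im["camera_matrix"]);R=np.array(im["rotation"])
    if R.shape!=(3,3): R=cv2.Rodrigues(R)[0]
    c=R.T@(np.array(p)-np.array(im["position"]))
    return K[0,0]*c[0]/-c[2]+K[0,2], K[1,1]*-c[1]/-c[2]+K[1,2]
E
python3 - <<'E'
from h import *
print(readout.observe())
a=cam("scene");b=cam("top")
for n,i in(("scene",a),("top",b)):
    cv2.imwrite(f"pics/{n}0.png",i["pixels"]);print(n,i["position"],i["rotation"],i["camera_matrix"],{k for k in i})
    np.savez(f"{n}0.npz",**i)
E
```

```text
{'clock': 0.0, 'joints': array([ 1.14338303,  0.43519812,  0.02496685,  1.57411755, -0.01160926,
        1.1339955 , -0.07514795]), 'dq': array([-0.00238472, -0.00145852,  0.00072667, -0.00052684,  0.00145676,
        0.00138956,  0.00050635]), 'joint_efforts': array([-2.12262421e-03, -6.67849088e+01,  9.83957872e-01, -3.14474595e+01,
       -6.05642796e-02,  4.26695624e-02,  1.98913872e-04]), 'position': array([ 0.19924172, -0.59184028,  0.22595244]), 'ee_rot': array([-3.09877592e+00, -5.07548571e-01,  6.01620649e-04]), 'force': array([-0.14694305,  0.24473645, -0.15722927]), 'ft_torque': array([ 0.02814711,  0.0098799 , -0.03251781]), 'gripper_force': 0.0, 'width': 1.0019207422656629}
scene [ 0.08607614 -0.5491931   0.58735871] [ 1.06295596 -0.34405614 -0.5450522 ] [[381.16112624   0.         278.35051784]
 [  0.         381.16112624 209.47676988]
 [  0.           0.           1.        ]] {'camera_matrix', 'z_map', 'pixels', 'position', 'rotation'}
top [0.42392302 0.17969977 1.18016244] [ 0.09253658 -0.1305639  -1.58322975] [[450.28022233   0.         285.36921144]
 [  0.         450.28022233 207.75439262]
 [  0.           0.           1.        ]] {'camera_matrix', 'z_map', 'pixels', 'position', 'rotation'}
```

View pics/scene0.png

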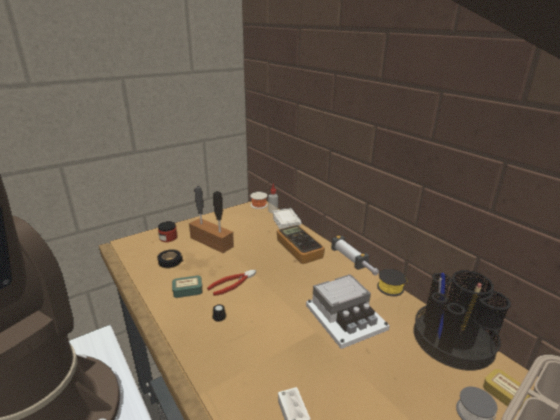

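View pics/top0.png

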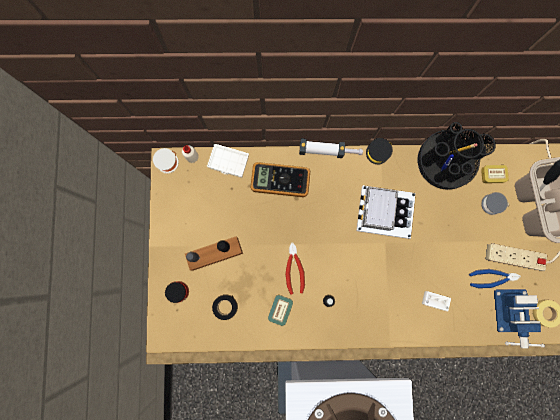

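The scene picture shows the stand near (212,235) with the black-handled driver at (218,205) and the valve block at (345,305). The top view shows the driver end at (223,246) and the block's white base at (386,211), with its solenoids to the right.

```bash
cat > m.py <<'E'
from h import *
im=dict(np.load("top0.npz"));W=pts(im);px=im["pixels"];hsv=cv2.cvtColor(px,cv2.COLOR_BGR2HSV)
def rect(mask,name):
    q=W[mask][:,:2].astype(np.float32);r=cv2.minAreaRect(q*1000);print(name,mask.sum(),r,"z",np.nanmedian(W[mask][:,2]));return r
v,u=np.mgrid[:420,:560]
B=(u>350)&(u<420)&(v>175)&(v<245)
print("bench z",np.nanmedian(W[280:300,340:420,2]))
rect(B&(W[...,2]>.008)&(W[...,2]<.022),"base")
rect(B&(W[...,2]>.053)&(W[...,2]<.068),"housing")
S=(u>175)&(u<250)&(v>225)&(v<280)
rect(S&(abs(W[...,2]-.05)<.006),"stand")
m=S&(W[...,2]>.13)
n,l,st,c=cv2.connectedComponentsWithStats(m.astype(np.uint8))
for i in range(1,n):
    if st[i,4]>5: print("top",st[i],W[l==i].mean(0),np.nanmax(W[l==i][:,2]))
sc=dict(np.load("scene0.npz"));W2=pts(sc)
v,u=np.mgrid[:420,:560]
for n,(a,b,c,d) in dict(flat=(208,225,185,236),cross=(192,206,180,222)).items():
    m=(u>=a)&(u<=b)&(v>=c)&(v<=d)
    for z0 in(.06,.08,.1,.12,.14,.16):
        k=m&(abs(W2[...,2]-z0)<.008)&(W2[...,0]<.75)
        print(n,z0,k.sum(),np.nanmedian(W2[k],0) if k.any() else None)
E
python3 m.py
```

```text
bench z -0.0002733115889910209
base 668 ((578.038330078125, -113.88312530517578), (144.8933868408203, 122.94839477539062), 80.61329650878906) z 0.01412857716657201
housing 1179 ((580.17236328125, -100.04289245605469), (96.82023620605469, 101.0151596069336), 80.53074645996094) z 0.06009772974661809
stand 733 ((474.67022705078125, 333.5904846191406), (44.25949478149414, 134.90548706054688), 17.832612991333008) z 0.0497107475314984
top [217 240  13  12 116] [0.48511292 0.29610789 0.16388939] 0.17375946279270482
top [186 251  12  11  97] [0.4624659  0.36674187 0.15855979] 0.16810216886256057
flat 0.06 10 [0.4865784  0.29748643 0.06071401]
flat 0.08 10 [0.48537356 0.29708986 0.07866821]
flat 0.1 28 [0.48250875 0.29232611 0.10155917]
flat 0.12 45 [0.48141635 0.28907888 0.11969198]
flat 0.14 53 [0.48248981 0.28931946 0.13994494]
flat 0.16 58 [0.48275467 0.29029496 0.16088383]
cross 0.06 34 [0.5717092  0.65822526 0.05645996]
cross 0.08 14 [0.4622881  0.36767742 0.08379006]
cross 0.1 27 [0.46133207 0.36296459 0.10127314]
cross 0.12 43 [0.46055278 0.36210105 0.1195482 ]
cross 0.14 44 [0.46029141 0.36202311 0.13998609]
cross 0.16 44 [0.46149579 0.36439698 0.15947447]
```

```bash
python3 -m creep '[[1,-1,0,0,0.5],[1,-1,0,0,0.5],[1,-1,0,0,0.5],[1,-1,0,0,0.5],[1,-1,0,0,0.5],[1,-1,0,0,0.5],[1,-1,0,0,0.5],[1,-1,0,0,0.5],[1,-1,0,0,0.5],[1,-1,0,0,0.5],[1,-1,0,0,0.5],[1,-1,0,0,0.5]]'
cat > go.py <<'E'
import sys;from h import *
s=readout.observe();R=cv2.Rodrigues(s["ee_rot"])[0]
print("t",s["clock"],"p",s["position"].round(4),"toolx",R[:,0].round(3),"tooly",R[:,1].round(3),"j",s["joints"].round(2),"F",s["force"].round(1),"w",round(s["width"],3),s["gripper_force"])
if len(sys.argv)>1:
    t=np.array([float(x) for x in sys.argv[1:4]]);print("units",(R.T@(t-s["position"])/.04).round(2))
E
python3 go.py .4862 .2979 .226
```

```text
clock: 1.6
position: [0.5016, 0.0172, 0.2266]
ee_rot: [3.1, 0.507, -0.0]
force: [0.1, -0.5, 0.3]
width: 0.497
gripper_force: 0.0
t 1.6 p [0.5016 0.0172 0.2266] toolx [ 0.948  0.319 -0.   ] tooly [ 0.319 -0.948  0.   ] j [ 0.17  0.27 -0.38  1.84  0.11  1.05 -1.5 ] F [ 0.1 -0.5  0.3] w 0.497 0.0
units [ 1.87 -6.77  0.01]
```

```bash
python3 -m creep '[[0.27,-0.97,0,0,0.5],[0.27,-0.97,0,0,0.5],[0.27,-0.97,0,0,0.5],[0.27,-0.97,0,0,0.5],[0.27,-0.97,0,0,0.5],[0.27,-0.97,0,0,0.5],[0.25,-0.95,0,0,0.5],[0,0,0,0,0.5]]'
python3 go.py .4862 .2979 .111
python3 - <<'E'
from h import *
i=cam("wrist");W=pts(i);s=readout.observe()
cv2.imwrite("pics/w1.png",i["pixels"]);print(proj(i,(.4862,.2979,.17)),proj(i,(.4862,.2979,.05)))
m=(W[...,2]>.12)&(W[...,2]<.19)&(abs(W[...,0]-.486)<.04)&(abs(W[...,1]-.298)<.04)
print(m.sum(),np.nanmedian(W[m],0),np.nanmin(W[m],0),np.nanmax(W[m],0))
E
```

```text
clock: 2.6
position: [0.4842, 0.2998, 0.2264]
ee_rot: [-3.097, -0.515, 0.001]
force: [0.2, 0.8, -0.5]
width: 0.504
gripper_force: 0.0
t 2.6 p [0.4842 0.2998 0.2264] toolx [ 0.946  0.324 -0.001] tooly [ 0.324 -0.946 -0.002] j [-0.3   0.39 -0.48  1.68  0.19  1.12 -2.07] F [ 0.2  0.8 -0.5] w 0.504 0.0
units [0.03 0.07 2.88]
(np.float64(283.49614000161387), np.float64(223.32284761831312)) (np.float64(282.7824351130988), np.float64(190.02277275418348))
1031 [0.49361489 0.30210163 0.16725647] [0.476964   0.28824882 0.12013666] [0.50127567 0.31351255 0.17189343]
```

View pics/w1.png

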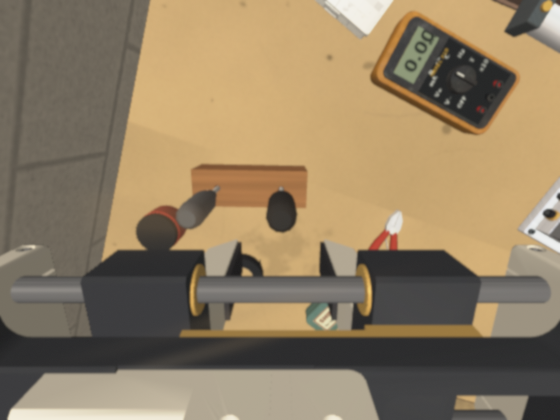

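The wrist view shows the driver's black handle end at (282,213), its shaft entering the bore at (281,190), between the open fingers. It leans about 3 mm forward.

```bash
python3 -m creep '[[0.09,0.03,0.7,0,0.5],[0,0,0.7,0,0.5],[0,0,0.7,0,0.5],[0,0,0.7,0,0.5],[0,0,0.08,0,0.5],[0,0,0,0,0],[0,0,0,0,0],[0,0,0,0,0],[0,0,0,0,0],[0,0,0,0,0]]' 25
python3 go.py
```

```text
clock: 3.9
position: [0.4897, 0.2981, 0.1128]
ee_rot: [-3.098, -0.509, -0.003]
force: [-3.1, 4.7, 6.4]
width: 0.274
gripper_force: 25.0
t 3.9 p [0.4897 0.2981 0.1128] toolx [0.947 0.32  0.002] tooly [ 0.32  -0.947 -0.002] j [-0.32  0.51 -0.44  1.81  0.27  0.88 -2.14] F [-3.1  4.7  6.4] w 0.274 24.99968892429024
```

```bash
python3 -m creep '[[0,0,-0.5,0,0],[0,0,-0.5,0,0],[0,0,-0.5,0,0],[0,0,-0.1,0,0],[-0.5,0.2,0,0,0],[-0.5,0.2,0,0,0],[0,0,0.4,0,0],[0,0,0.4,0,0],[0,0,0,0,0]]'
python3 go.py
python3 - <<'E'
from h import *
i=cam("scene");cv2.imwrite("pics/s1.png",cv2.resize(i["pixels"][150:290,150:320],None,fx=4,fy=4))
s=readout.observe();p=s["position"]
print(proj(i,p+[0,0,-.106]))
E
```

```text
clock: 5.03
position: [0.4561, 0.2678, 0.1413]
ee_rot: [3.099, 0.508, -0.005]
force: [-0.3, 0.5, -1.6]
width: 0.274
gripper_force: 25.0
t 5.025 p [0.4561 0.2678 0.1413] toolx [ 0.948  0.319 -0.003] tooly [ 0.319 -0.948  0.001] j [-0.28  0.42 -0.46  1.88  0.23  0.9  -2.1 ] F [-0.3  0.5 -1.6] w 0.274 24.999022954143584
(np.float64(215.00572113840818), np.float64(243.2146672211357))
```

View pics/s1.png

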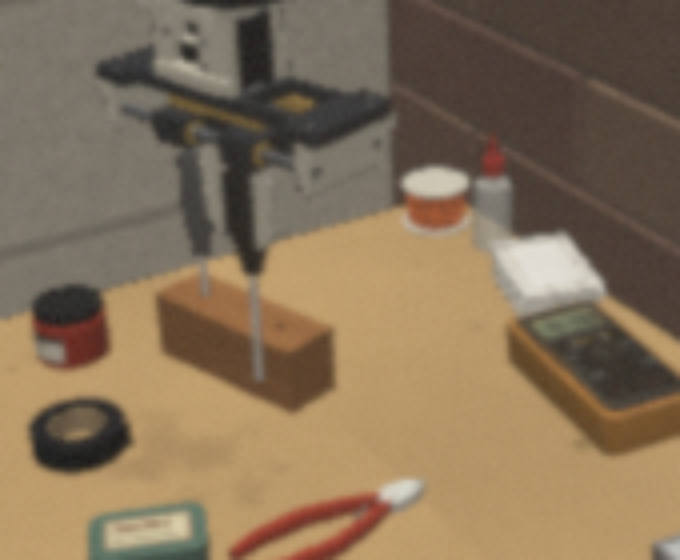

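The crop shows the driver held upright, its tip at (258,380) in the crop, in front of the stand's face. Next I tilt it in the pads by arcing the gripper over the stand's top edge at low grip.

```bash
python3 -m creep '[[0.15,0,-0.2,0,0],[0.16,0,0,0,0],[0.29,0,0.01,0,0],[0.29,0,0.04,0,0],[0.29,0,0.07,0,0],[0.28,0,0.09,0,0],[0.27,0,0.12,0,0],[0.25,0,0.15,0,0],[0.24,0,0.17,0,0],[0.22,0,0.2,0,0]]' 8
python3 -m creep '[[0,0,0,0,0],[0,0,0,0,0]]' 40
python3 go.py
python3 - <<'E'
from h import *
i=cam("scene");cv2.imwrite("pics/s2.png",cv2.resize(i["pixels"][150:290,150:320],None,fx=4,fy=4))
E
```

```text
clock: 6.32
position: [0.5498, 0.2997, 0.117]
ee_rot: [-3.1, -0.508, -0.0]
force: [-0.0, -0.1, 1.1]
width: 0.269
gripper_force: 8.0
clock: 6.58
position: [0.549, 0.2995, 0.1174]
ee_rot: [3.1, 0.508, -0.0]
force: [-0.1, -0.2, -0.9]
width: 0.27
gripper_force: 40.0
t 6.575 p [0.549  0.2995 0.1174] toolx [ 0.948  0.319 -0.   ] tooly [ 0.319 -0.948 -0.   ] j [-0.3   0.58 -0.42  1.67  0.28  0.95 -2.07] F [-0.1 -0.2 -0.9] w 0.27 39.99992043747625
```

View pics/s2.png

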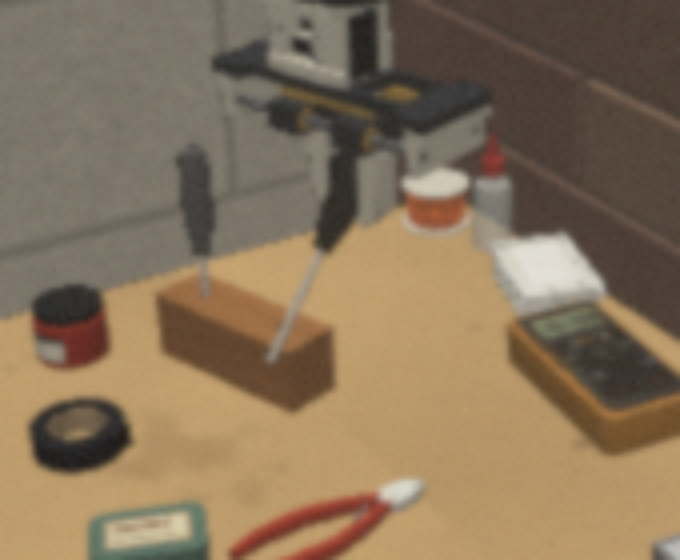

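The crop shows the driver leaning about 0.75 rad in the pads, its tip at (270,360) just past the stand's top edge.

```bash
python3 -m creep '[[0,0,-0.8,0,0],[0,0,-0.8,0,0],[0,0,-0.6,-1,0],[0,0,0,-1,0],[0,0,0,-1,0],[0,0,0,-1,0],[0,0,0,-1,0],[0,0,0,-1,0],[0,0,0,-1,0],[0,0,0,-1,0],[0,0,0,-1,0],[0,0,0,-1,0]]'
python3 -m creep '[[0,0,0,-1,0],[0,0,0,-1,0],[0,0,0,-1,0],[0,0,0,-1,0],[0,0,0,-1,0],[0,0,0,-0.7,0],[0,0,0,0,0]]'
python3 go.py .6 .03 .19
cat >> m.py <<'E'
print("----")
o=np.array([.578,-.1139]);th=np.deg2rad(80.55);bx=-np.array([np.cos(th),np.sin(th)]);by=np.array([np.sin(th),-np.cos(th)])
X=(W[...,:2]-o)@bx;Y=(W[...,:2]-o)@by
for lo,hi in((.008,.02),(.057,.063),(.03,.055)):
    k=B&(W[...,2]>lo)&(W[...,2]<hi);print(lo,np.percentile(X[k],[0,1,5,50,95,99,100]).round(4),np.percentile(Y[k],[0,1,5,95,99,100]).round(4))
k=B&(W[...,2]>.057)&(W[...,2]<.063)&(abs(Y)<.05)
print(np.histogram(X[k],np.arange(-.065,.07,.005)))
E
python3 m.py|sed -n '/----/,$p'
```

```text
clock: 8.12
position: [0.5491, 0.2994, 0.2059]
ee_rot: [2.737, 1.541, 0.001]
force: [-0.4, 0.0, -1.2]
width: 0.27
gripper_force: 40.0
clock: 9.0
position: [0.5492, 0.2993, 0.2058]
ee_rot: [2.382, 2.048, 0.001]
force: [0.1, -0.5, -0.4]
width: 0.269
gripper_force: 40.0
t 9.0 p [0.5492 0.2993 0.2058] toolx [0.15  0.989 0.   ] tooly [ 0.989 -0.15   0.   ] j [-0.13  0.55 -0.7   1.56  0.38  1.17 -1.05] F [ 0.1 -0.5 -0.4] w 0.269 39.999530963614234
units [-6.47  2.27  0.4 ]
----
0.008 [-0.0725 -0.0701 -0.0682  0.0313  0.0695  0.0715  0.0724] [-0.0615 -0.0611 -0.06    0.0574  0.0603  0.0615]
0.057 [-0.0623 -0.0617 -0.0584 -0.0247  0.0096  0.0131  0.0141] [-0.0505 -0.0497 -0.0456  0.0442  0.0489  0.0504]
0.03 [-0.0737 -0.0713 -0.0624  0.0291  0.0575  0.0606  0.0615] [-0.0507 -0.0504 -0.0498  0.0337  0.0422  0.0468]
(array([32, 57, 59, 64, 65, 63, 67, 68, 68, 68, 63, 62, 63, 63, 58, 45,  0,
        0,  0,  0,  0,  0,  0,  0,  0,  0]), array([-6.50000000e-02, -6.00000000e-02, -5.50000000e-02, -5.00000000e-02,
       -4.50000000e-02, -4.00000000e-02, -3.50000000e-02, -3.00000000e-02,
       -2.50000000e-02, -2.00000000e-02, -1.50000000e-02, -1.00000000e-02,
       -5.00000000e-03, -2.77555756e-17,  5.00000000e-03,  1.00000000e-02,
        1.50000000e-02,  2.00000000e-02,  2.50000000e-02,  3.00000000e-02,
        3.50000000e-02,  4.00000000e-02,  4.50000000e-02,  5.00000000e-02,
        5.50000000e-02,  6.00000000e-02,  6.50000000e-02]))
```

```bash
python3 -m creep '[[-0.9,0.38,0,-0.2,0],[-0.9,0.38,0,0,0],[-0.9,0.38,0,0,0],[-0.9,0.38,0,0,0],[-0.9,0.38,0.2,0,0],[-0.9,0.38,0.2,0,0],[0,0,0,0,0],[0,0,0,0,0]]'
python3 go.py
cat > tip.py <<'E'
from h import *
s=readout.observe();R=cv2.Rodrigues(s["ee_rot"])[0];p=s["position"]
for n in("top","scene"):
    i=cam(n);np.savez(n+"t.npz",**i);W=pts(i);T=(W-p)@R   # tool frame
    k=(T[...,0]<-.035)&(T[...,0]>-.13)&(abs(T[...,1])<.02)&(T[...,2]>-.02)&(T[...,2]<.09)&(W[...,2]>.075)
    q=T[k];print(n,len(q))
    if len(q)>5:
        q=q[np.argsort(q[:,0])];print(q[:3].round(4),q[-1].round(4))
        m=np.median(q,0);vx,vy,vz,x0,y0,z0=cv2.fitLine(q.astype(np.float32),cv2.DIST_HUBER,0,.01,.01).ravel()
        print("lean",np.arctan2(-vx*np.sign(vz),abs(vz)),"dir",vx,vy,vz,"at",x0,y0,z0)
E
python3 tip.py
```

```text
clock: 10.0
position: [0.6096, 0.0736, 0.1898]
ee_rot: [-2.368, -2.065, -0.001]
force: [-0.1, 0.3, -1.0]
width: 0.268
gripper_force: 40.0
t 10.0 p [0.6096 0.0736 0.1898] toolx [0.136 0.991 0.001] tooly [ 0.991 -0.136  0.   ] j [ 0.25  0.54 -0.69  1.61  0.37  1.13 -0.67] F [-0.1  0.3 -1. ] w 0.268 40.00005510584742
top 0
scene 103
[[-0.0909  0.0002  0.0695]
 [-0.0906 -0.002   0.0717]
 [-0.0905 -0.0024  0.0663]] [-0.0352 -0.0011 -0.0045]
lean 0.6702236 dir -0.62113404 0.009342476 0.7836486 at -0.059108347 -0.00035998964 0.034484748
```

```bash
python3 -m creep '[[0,0,0,0.4,0],[0,0,0,0,0]]' 60
cat > blk.py <<'E'
# usage: blk.py X Z [tipx tipz]  -> units to bring the tip to block (X,0,Z) mm
import sys;from h import *
th=np.deg2rad(80.57);bx=-np.array([np.cos(th),np.sin(th),0]);by=np.array([np.sin(th),-np.cos(th),0])
o=np.array([.578,-.1139,0])-.0202*bx
X,Z=float(sys.argv[1])/1e3,float(sys.argv[2])/1e3
t=np.array([-.090,0,.070]) if len(sys.argv)<4 else np.array([float(sys.argv[3]),0,float(sys.argv[4])])/1e3
s=readout.observe();R=cv2.Rodrigues(s["ee_rot"])[0]
tip=s["position"]+R@t;d=tip-o
print("t",s["clock"],"toolx",R[:,0].round(3),"want",-bx.round(3),"tip blk mm",(np.array([d@bx,d@by,d[2]])*1e3).round(1),"F",s["force"].round(1),"w",round(s["width"],3))
print("units",(R.T@(o+X*bx+[0,0,Z]-tip)/.04).round(2))
E
python3 blk.py -62.2 74.2; python3 tip.py
python3 - <<'E'
from h import *
i=dict(np.load("topt.npz"));p=readout.observe()["position"];print(proj(i,p))
cv2.imwrite("pics/t1.png",cv2.resize(i["pixels"][130:270,290:430],None,fx=4,fy=4))
E
```

```text
clock: 10.35
position: [0.6096, 0.0737, 0.1897]
ee_rot: [2.396, 2.032, 0.0]
force: [-0.2, 0.3, -0.7]
width: 0.263
gripper_force: 60.0
t 10.35 toolx [0.163 0.987 0.   ] want [0.164 0.986 0.   ] tip blk mm [-80.1   0.5 119.7] F [-0.2  0.3 -0.7] w 0.263
units [-0.45 -0.01  1.14]
top 0
scene 113
[[-0.0926  0.0019  0.0736]
 [-0.0924  0.0019  0.071 ]
 [-0.09    0.0008  0.0721]] [-0.035  -0.0054 -0.0056]
lean 0.67557603 dir -0.6253035 0.011786979 0.7802927 at -0.059043095 -0.00014293374 0.033847846
(np.float64(321.24559184941336), np.float64(187.59117745055914))
```

View pics/t1.png

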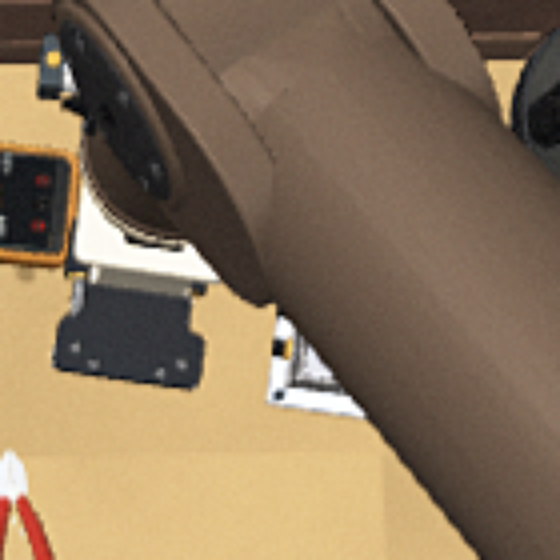

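The top view shows the arm covering the driver, so I rely on the scene camera, which puts the tip at tool (−0.090, 0, 0.070). Next I insert the blade along the driver's axis.

```bash
python3 -m creep '[[-0.23,0,0.57,0,0],[-0.22,0,0.57,0,0],[-0.22,0,0.24,0,0],[-0.23,0,0.24,0,0],[0,0,0,0,0]]'
python3 blk.py -35 45
python3 - <<'E'
from h import *
i=cam("scene");cv2.imwrite("pics/s3.png",cv2.resize(i["pixels"][220:340,290:410],None,fx=5,fy=5))
s=readout.observe();R=cv2.Rodrigues(s["ee_rot"])[0];u,v=proj(i,s["position"]+R@np.array([-.09,0,.07]));print((u-290)*5,(v-220)*5)
E
```

```text
clock: 11.08
position: [0.6037, 0.0362, 0.1244]
ee_rot: [2.397, 2.03, -0.001]
force: [-0.7, -0.3, -0.9]
width: 0.268
gripper_force: 60.0
t 11.075 toolx [ 0.165  0.986 -0.001] want [0.164 0.986 0.   ] tip blk mm [-42.1   0.6  54.5] F [-0.7 -0.3 -0.9] w 0.268
units [-0.18 -0.01  0.24]
208.9278990096568 302.49040058066555
```

View pics/s3.png

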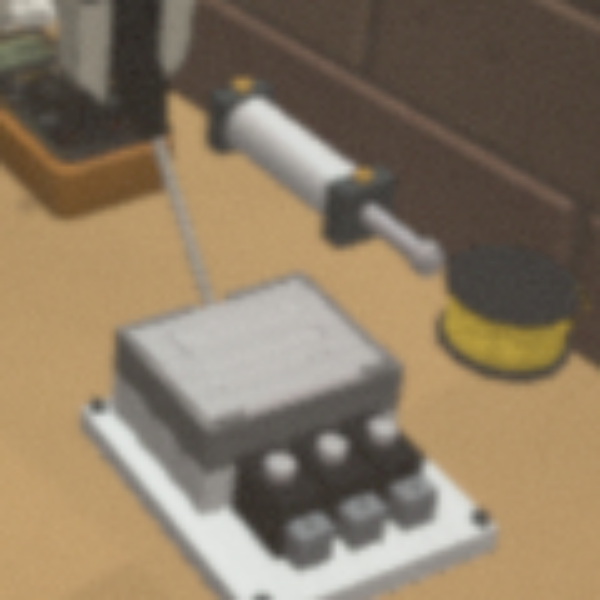

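The crop shows the shaft ending at the middle of the housing's front top edge at (208,300), just where it was predicted, with the cover shut.

```bash
python3 -m creep '[[-0.09,0,0.12,0,0],[-0.09,0,0.12,0,0],[-0.1,0,-0.09,0,0],[-0.1,0,-0.09,0,0],[0,0,0,0,0]]'
cat > cov.py <<'E'
from h import *
th=np.deg2rad(80.57);bx=-np.array([np.cos(th),np.sin(th),0]);by=np.array([np.sin(th),-np.cos(th),0])
o=np.array([.578,-.1139,0])-.0202*bx
i=cam("scene");W=pts(i)-o;X=W@bx*1e3;Y=W@by*1e3;Z=W[...,2]*1e3
k=(abs(Y)>12)&(abs(Y)<42)&(Z>56)&(Z<130)&(X>-45)&(X<70)&(np.hypot(X-28,Z-58.5)>25)&(np.hypot(X-28,Z-58.5)<70)
a=np.arctan2(Z[k]-59,28-X[k]);print("cover",k.sum(),np.percentile(a,[10,50,90]).round(3))
s=readout.observe();R=cv2.Rodrigues(s["ee_rot"])[0];T=(pts(i)-s["position"])@R*1e3
k=(T[...,0]<-25)&(T[...,0]>-130)&(abs(T[...,1])<8)&(T[...,2]>-10)&(T[...,2]<95)&(Z>62)&((X<-42)|(Z>80))
q=T[k]
if len(q)>8:
    f=cv2.fitLine(q[:,[0,2]].astype(np.float32),cv2.DIST_HUBER,0,.01,.01).ravel();print("driver pts",len(q),"lean",np.arctan(-f[0]/f[1]).round(3),"at",f[2:].round(1),q[q[:,2].argmax()].round(1))
E
python3 blk.py -35 45;python3 cov.py
```

```text
clock: 11.75
position: [0.6011, 0.0229, 0.1224]
ee_rot: [-2.395, -2.031, -0.001]
force: [0.4, 2.7, -5.0]
width: 0.269
gripper_force: 60.0
t 11.75 toolx [0.163 0.987 0.001] want [0.164 0.986 0.   ] tip blk mm [-28.6   0.4  52.3] F [ 0.4  2.7 -5. ] w 0.269
units [ 0.16 -0.01  0.18]
cover 340 [-0.009  0.016  0.045]
driver pts 136 lean 0.598 at [-45.2  18.6] [-75.   -2.1  57.1]
```

```bash
python3 -m creep '[[-0.1,0,-0.1,0,0],[-0.1,0,-0.1,0,0],[0,0,0,0,0]]'
python3 blk.py -35 45;python3 cov.py
```

```text
clock: 12.18
position: [0.6001, 0.0145, 0.1308]
ee_rot: [2.396, 2.032, 0.001]
force: [-1.2, 2.4, -3.6]
width: 0.265
gripper_force: 60.0
t 12.175 toolx [0.164 0.987 0.   ] want [0.164 0.986 0.   ] tip blk mm [-20.1   0.8  60.7] F [-1.2  2.4 -3.6] w 0.265
units [ 0.37 -0.02  0.39]
cover 339 [-0.008  0.018  0.046]
driver pts 136 lean 0.49 at [-40.7  21.7] [-67.3  -2.7  67.8]
```

Run:
```python
from h import *
th=np.deg2rad(80.57);bx=-np.array([np.cos(th),np.sin(th),0]);by=np.array([np.sin(th),-np.cos(th),0])
o=np.array([.578,-.1139,0])-.0202*bx
i=dict(np.load("top0.npz"));W=pts(i)-o;X=W@bx*1e3;Y=W@by*1e3;Z=W[...,2]*1e3
for a,b in((-60,-54),(-54,-51),(-51,-48),(-48,-45),(-45,-42)):
    print(a,[ (y,int(np.nanmax(Z[k]))) if (k:=(X>a)&(X<b)&(Y>y)&(Y<y+5)&(Z>5)&(Z<70)).any() else (y,None) for y in range(-50,50,5)])
v,u=np.where((X>-75)&(X<-35)&(abs(Y)<60)&(Z>5))
c=i["pixels"][v.min():v.max(),u.min():u.max()];cv2.imwrite("pics/f.png",cv2.resize(c,None,fx=10,fy=10,interpolation=cv2.INTER_CUBIC));print(c.shape)
```

```text
-60 [(-50, None), (-45, None), (-40, None), (-35, None), (-30, None), (-25, None), (-20, None), (-15, None), (-10, None), (-5, None), (0, None), (5, None), (10, None), (15, None), (20, None), (25, None), (30, None), (35, None), (40, None), (45, None)]
-54 [(-50, None), (-45, None), (-40, None), (-35, 29), (-30, 31), (-25, 28), (-20, None), (-15, None), (-10, 31), (-5, 24), (0, 33), (5, None), (10, None), (15, None), (20, 30), (25, 30), (30, None), (35, None), (40, None), (45, None)]
-51 [(-50, 16), (-45, 18), (-40, 17), (-35, 29), (-30, 31), (-25, 31), (-20, 15), (-15, 13), (-10, 11), (-5, 29), (0, 31), (5, 11), (10, 10), (15, 24), (20, 30), (25, 29), (30, 26), (35, 14), (40, 11), (45, 13)]
-48 [(-50, 16), (-45, 12), (-40, 15), (-35, 32), (-30, 30), (-25, 28), (-20, 24), (-15, 13), (-10, 15), (-5, 30), (0, 27), (5, 15), (10, 15), (15, 14), (20, 30), (25, 34), (30, 28), (35, 17), (40, 14), (45, 14)]
-45 [(-50, 15), (-45, 15), (-40, 58), (-35, 55), (-30, 33), (-25, 27), (-20, 26), (-15, 12), (-10, 26), (-5, 33), (0, 35), (5, 34), (10, 54), (15, 50), (20, 47), (25, 56), (30, 31), (35, 26), (40, 48), (45, 32)]
(44, 18, 3)
```

View pics/f.png

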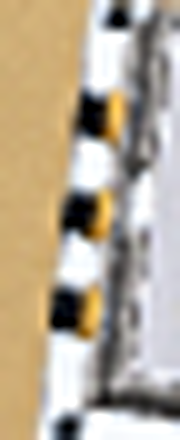

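The fittings' tops are at about y −27, −1 and +25 with about 14 mm gaps between them. The driver has slipped in the pads because of the long arm, so I will withdraw, then use the housing-wall/base corner at y ≈ +12 to re-lean it and push the handle back against the gripper's palm.

```bash
python3 -m creep '[[0.25,0,-0.4,0,0],[0.25,0,-0.4,0,0],[0.3,0.15,-0.1,0,0],[0.3,0.15,0,0,0],[0,0,0,0,0]]'
sed -i 's/(Z>62)&((X<-42)|(Z>80))/(Z>66)/' cov.py
cat >> cov.py <<'E'
    q=q[np.argsort(-q[:,2])];print("tip tool",np.median(q[:4],0).round(1))
    b=readout.observe()["position"]-o;print("TCP blk",(np.array([b@bx,b@by,b[2]])*1e3).round(1))
E
python3 cov.py
```

```text
clock: 12.85
position: [0.6195, 0.0574, 0.166]
ee_rot: [-2.394, -2.034, -0.0]
force: [-0.7, -1.1, -0.1]
width: 0.267
gripper_force: 60.0
cover 347 [-0.024  0.004  0.033]
driver pts 146 lean 0.529 at [-45.4  30.9] [-78.1   2.6  82.7]
tip tool [-78.2   0.6  81.4]
TCP blk [-154.6   12.6  165.7]
```

```bash
python3 -m creep '[[-0.25,0,0.55,0,0],[-0.25,0,0.55,0,0],[-0.26,-0.02,0.55,0,0],[0,0,0,0,0]]'
python3 -m creep '[[0,0,0.12,0,0],[0,0,0.12,0,0],[0,0,0.12,0,0],[0,0,0.12,0,0],[0,0,0,0,0]]' 6
python3 cov.py
```

```text
clock: 13.4
position: [0.6125, 0.0256, 0.0989]
ee_rot: [-2.395, -2.03, 0.002]
force: [-0.1, 1.5, -1.9]
width: 0.263
gripper_force: 60.0
clock: 14.02
position: [0.6141, 0.0283, 0.0822]
ee_rot: [-2.394, -2.034, -0.005]
force: [0.8, 5.5, 6.3]
width: 0.271
gripper_force: 6.0
cover 344 [-0.023  0.002  0.03 ]
driver pts 44 lean 0.452 at [-29.9   1.4] [-38.1  -2.5  16. ]
tip tool [-37.8  -1.7  14.8]
TCP blk [-125.9   12.4   82.2]
```

```bash
python3 -m creep '[[0,0,0.1,0,0],[0,0,0.1,0,0],[0,0,0.04,0,0],[0,0,0,0,0]]'
python3 go.py
python3 -m creep '[[0,0,0,0,0],[0,0,0,0,0],[0.5,0,-0.45,0,0],[0.5,0,-0.45,0,0],[0,0,-0.6,0,0],[0,0,0,0,0]]' 60
python3 cov.py
```

```text
clock: 14.58
position: [0.6144, 0.0286, 0.0728]
ee_rot: [-2.394, -2.034, -0.006]
force: [1.1, 5.9, 5.9]
width: 0.27
gripper_force: 6.0
t 14.575 p [0.6144 0.0286 0.0728] toolx [0.162 0.987 0.003] tooly [ 0.987 -0.162  0.002] j [ 0.28  0.66 -0.62  1.72  0.47  0.91 -0.7 ] F [1.1 5.9 5.9] w 0.27 5.975832827825798
clock: 15.32
position: [0.621, 0.0658, 0.1332]
ee_rot: [2.394, 2.031, 0.004]
force: [0.8, -0.0, -1.0]
width: 0.265
gripper_force: 60.0
cover 345 [-0.023  0.005  0.033]
driver pts 92 lean 0.777 at [-51.7  24.6] [-80.2  -0.5  57.6]
tip tool [-80.5  -0.8  55.3]
TCP blk [-163.3   12.3  131.9]
```

```bash
python3 -m creep '[[-0.21,-0.15,0.05,0,0],[-0.21,-0.14,0.04,0,0],[0,0,0,0,0],[-0.24,0,0.23,0,0],[-0.24,0,0.23,0,0],[-0.25,0,0.22,0,0],[-0.1,0,-0.11,0,0],[-0.1,0,-0.11,0,0],[-0.1,0,-0.11,0,0],[0,0,0,0,0]]'
python3 blk.py -35 45 -82.5 57.5;python3 cov.py
```

```text
clock: 16.62
position: [0.5991, 0.0109, 0.1145]
ee_rot: [-2.396, -2.032, -0.002]
force: [-0.2, 3.5, -2.5]
width: 0.266
gripper_force: 60.0
t 16.625 toolx [0.163 0.987 0.001] want [0.164 0.986 0.   ] tip blk mm [-23.9   0.5  56.9] F [-0.2  3.5 -2.5] w 0.266
units [ 0.28 -0.01  0.3 ]
cover 346 [-0.012  0.015  0.042]
driver pts 65 lean 0.679 at [-45.1  27.7] [-64.9  -0.7  48.3]
tip tool [-62.2  -1.   47.5]
TCP blk [-106.6    0.3  114.4]
```

```bash
python3 -m creep '[[-0.08,0,-0.11,0,0],[-0.08,0,-0.11,0,0],[0,0,0,0,0]]'
python3 go.py;python3 cov.py
```

```text
clock: 17.05
position: [0.5982, 0.0041, 0.1233]
ee_rot: [2.396, 2.032, 0.001]
force: [0.1, 4.7, -2.7]
width: 0.266
gripper_force: 60.0
t 17.05 p [0.5982 0.0041 0.1233] toolx [0.164 0.987 0.   ] tooly [ 0.987 -0.164  0.001] j [ 0.35  0.58 -0.66  1.72  0.42  0.98 -0.63] F [ 0.1  4.7 -2.7] w 0.266 59.99518994016796
cover 339 [-0.014  0.013  0.038]
driver pts 61 lean 0.589 at [-39.8  33. ] [-54.3  -1.3  56.8]
tip tool [-53.9  -0.3  56.1]
TCP blk [-99.7   0.5 123.2]
```

```bash
python3 -m creep '[[0.25,0,-0.4,0,0],[0.25,0,-0.4,0,0],[0.4,0.15,-0.1,0,0],[0.4,0.15,0,0,0],[0,0,0,0,0]]'
python3 cov.py
```

```text
clock: 17.73
position: [0.6186, 0.0555, 0.1584]
ee_rot: [-2.393, -2.035, -0.001]
force: [0.6, -0.3, -0.5]
width: 0.266
gripper_force: 60.0
cover 346 [-0.022  0.006  0.034]
driver pts 75 lean 0.598 at [-46.   40.8] [-64.4  -1.   69.7]
tip tool [-64.8   0.2  68.6]
TCP blk [-152.2   12.   158.1]
```

```bash
python3 -m creep '[[-0.33,0,0.58,0,0],[-0.33,0,0.58,0,0],[-0.33,0,0.58,0,0],[0,0,0,0,0]]'
python3 -m creep '[[0.02,0,0.1,0,0],[0.03,0,0.1,0,0],[0.03,0,0.1,0,0],[0,0,0.1,0,0],[0,0,0,0,0]]' 5
python3 -m creep '[[-0.05,0,0.06,0,0],[-0.05,0,0.06,0,0],[0,0,0,0,0]]' 5
python3 go.py
```

```text
clock: 18.27
position: [0.6107, 0.0132, 0.0874]
ee_rot: [-2.396, -2.029, 0.003]
force: [0.2, 2.3, -2.4]
width: 0.263
gripper_force: 60.0
clock: 18.9
position: [0.6132, 0.0194, 0.074]
ee_rot: [2.394, 2.034, 0.004]
force: [0.4, 4.5, 5.5]
width: 0.27
gripper_force: 5.0
clock: 19.27
position: [0.6125, 0.0147, 0.0691]
ee_rot: [2.395, 2.033, 0.004]
force: [1.0, 4.9, 4.4]
width: 0.266
gripper_force: 5.0
t 19.275 p [0.6125 0.0147 0.0691] toolx [0.162 0.987 0.002] tooly [ 0.987 -0.162  0.002] j [ 0.3   0.66 -0.62  1.73  0.47  0.9  -0.68] F [1.  4.9 4.4] w 0.266 4.978676615869517
```

```bash
python3 -m creep '[[-0.05,0,0.06,0,0],[0,0,0,0,0]]' 5
python3 -m creep '[[-0.05,0,0.06,0,0],[0,0,0,0,0]]' 5
python3 go.py
```

```text
clock: 19.52
position: [0.612, 0.0124, 0.0666]
ee_rot: [2.395, 2.033, 0.003]
force: [0.7, 4.6, 5.4]
width: 0.267
gripper_force: 5.0
clock: 19.77
position: [0.6115, 0.0103, 0.0641]
ee_rot: [2.395, 2.033, 0.002]
force: [0.8, 5.5, 5.1]
width: 0.257
gripper_force: 5.0
t 19.775 p [0.6115 0.0103 0.0641] toolx [0.163 0.987 0.001] tooly [ 0.987 -0.163  0.001] j [ 0.3   0.67 -0.61  1.74  0.48  0.89 -0.68] F [0.8 5.5 5.1] w 0.257 4.983831216813996
```

```bash
python3 -m creep '[[0.1,0,0.12,0,0],[0.1,0,0.12,0,0],[0.1,0,0.12,0,0],[0,0,0,0,0]]' 5
python3 -m creep '[[0,0,0,0,0],[0,0,0,0,0],[0.5,0,-0.4,0,0],[0.4,0,-0.5,0,0],[0,0,-0.4,0,0],[0,0,0,0,0]]' 60
python3 cov.py
```

```text
clock: 20.27
position: [0.6126, 0.0217, 0.0487]
ee_rot: [-2.395, -2.032, 0.001]
force: [-0.0, 3.8, 2.6]
width: 0.241
gripper_force: 4.3
clock: 21.02
position: [0.6196, 0.0564, 0.1026]
ee_rot: [2.395, 2.03, 0.002]
force: [-0.7, -0.5, -1.5]
width: 0.214
gripper_force: 57.9
cover 345 [-0.021  0.004  0.032]
driver pts 64 lean 0.904 at [-49.9  12.3] [-70.4   0.   33.4]
tip tool [-70.4   0.1  32. ]
TCP blk [-153.9   12.6  101.5]
```

```bash
python3 -m creep '[[-0.26,-0.1,0.06,0,0],[-0.26,-0.1,0.06,0,0],[-0.25,-0.1,0.06,0,0],[0,0,0,0,0]]' 60
python3 cov.py
```

```text
clock: 21.58
position: [0.6012, 0.0266, 0.0934]
ee_rot: [-2.398, -2.03, 0.002]
force: [-0.4, -0.3, -0.4]
width: 0.219
gripper_force: 57.9
cover 343 [-0.023  0.001  0.032]
driver pts 58 lean 0.929 at [-48.3  11. ] [-72.5  -2.6  27.6]
tip tool [-69.3  -0.4  26.6]
TCP blk [-123.3    0.2   93.7]
```

```bash
python3 -m creep '[[-0.2,0,0.15,0,0],[-0.2,0,0.15,0,0],[-0.2,0,0.14,0,0],[-0.2,0,0.14,0,0],[0,0,0,0,0]]'
python3 go.py; python3 -m creep '[[-0.05,0,-0.09,0,0],[-0.06,0,-0.09,0,0],[0,0,0,0,0]]'
python3 cov.py
```

```text
clock: 22.25
position: [0.5963, -0.0042, 0.0701]
ee_rot: [-2.397, -2.031, 0.002]
force: [-0.3, -0.7, -1.6]
width: 0.212
gripper_force: 58.0
t 22.25 p [ 0.5963 -0.0042  0.0701] toolx [ 0.164  0.986 -0.001] tooly [ 0.986 -0.164 -0.001] j [ 0.34  0.64 -0.62  1.77  0.47  0.88 -0.66] F [-0.3 -0.7 -1.6] w 0.212 58.002863908186555
clock: 22.62
position: [0.596, -0.0074, 0.0783]
ee_rot: [-2.396, -2.032, -0.001]
force: [0.2, 0.8, -4.4]
width: 0.211
gripper_force: 57.4
cover 343 [-0.017  0.013  0.043]
driver pts 21 lean 0.906 at [-32.2   5.1] [-40.3   0.5  11. ]
tip tool [-38.3  -0.    9.4]
TCP blk [-88.    0.3  78.1]
```

```bash
python3 -m creep '[[-0.06,0,-0.1,0,0],[-0.06,0,-0.1,0,0],[0,0,0,0,0]]'
python3 cov.py
```

```text
clock: 23.05
position: [0.5955, -0.012, 0.0865]
ee_rot: [2.396, 2.032, 0.002]
force: [-0.8, 2.9, -1.6]
width: 0.211
gripper_force: 56.5
cover 338 [-0.016  0.013  0.038]
driver pts 20 lean 0.71 at [-31.2  14.1] [-35.9   2.8  19.9]
tip tool [-35.6  -1.3  19. ]
TCP blk [-83.4   0.5  86.4]
```

Run:
```python
from h import *
i=cam("scene");np.savez("s4.npz",**i);cv2.imwrite("pics/s4.png",cv2.resize(i["pixels"][200:350,230:430],None,fx=4,fy=4,interpolation=cv2.INTER_CUBIC))
```

```text
(no output)
```

View pics/s4.png

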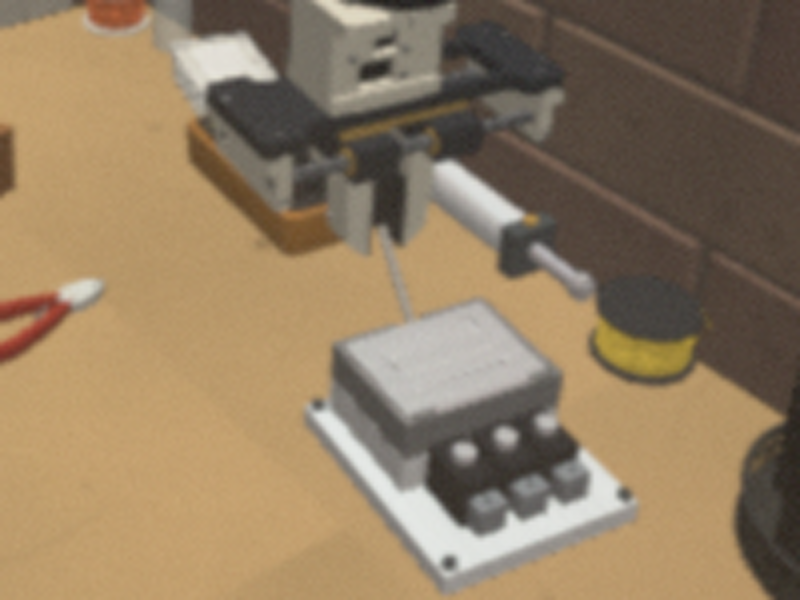

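The crop shows the shaft running from the fingers at (385,230) into the notch at (410,318), with the cover still shut. I'll compute the true lean from these pixels.

```bash
python3 - <<'E'
from h import *
th=np.deg2rad(80.57);bx=-np.array([np.cos(th),np.sin(th),0]);by=np.array([np.sin(th),-np.cos(th),0])
o=np.array([.578,-.1139,0])-.0202*bx
i=dict(np.load("s4.npz"));K=i["camera_matrix"];R=cv2.Rodrigues(i["rotation"])[0];c=i["position"]-o
P=[]
for u,v in((230+385/4,200+232/4),(230+397/4,200+275/4),(230+409/4,200+315/4)):
    d=R@np.array([(u-K[0,2])/K[0,0],-(v-K[1,2])/K[1,1],-1]);q=c-d*(c@by)/(d@by);P.append((q@bx*1e3,q[2]*1e3))
P=np.array(P);print(P.round(1));d=P[0]-P[2];print("lean",np.arctan2(-d[0],d[1]))
print(go:=None)
E
python3 go.py
```

```text
[[-70.4  99.5]
 [-55.3  79.6]
 [-40.6  61.8]]
lean 0.6695309782750263
None
t 23.15 p [ 0.5955 -0.0117  0.0863] toolx [0.163 0.987 0.001] tooly [ 0.987 -0.163  0.001] j [ 0.36  0.62 -0.63  1.76  0.45  0.91 -0.63] F [-0.   3.4 -1.6] w 0.21 56.48780628627719
```

```bash
python3 -m creep '[[-0.04,0,-0.12,0,0],[-0.04,0,-0.12,0,0],[0,0,0,0,0]]'
python3 cov.py
```

```text
clock: 23.52
position: [0.595, -0.0148, 0.0961]
ee_rot: [-2.396, -2.032, -0.002]
force: [0.2, 4.4, -0.8]
width: 0.204
gripper_force: 55.5
cover 339 [-0.004  0.023  0.052]
driver pts 22 lean 0.556 at [-30.5  22.1] [-35.6   1.   29.9]
tip tool [-34.8  -1.2  29.3]
TCP blk [-80.3   0.6  96. ]
```

The driver keeps rotating at low force because the pads sit on a curved handle. A better plan is to slide the grip down onto the straight shaft, about 50 mm from the tip, which shortens the arm several times.

```bash
python3 -m creep '[[0.3,0,-0.45,0,0],[0.3,0,-0.45,0,0],[0.4,0.15,0,0,0],[0.3,0.15,0,0,0],[0,0,0,0,0]]'
python3 cov.py
```

```text
clock: 24.2
position: [0.6154, 0.0354, 0.1311]
ee_rot: [-2.394, -2.034, -0.0]
force: [0.0, -0.6, -1.2]
width: 0.204
gripper_force: 56.5
cover 343 [-0.02   0.003  0.029]
driver pts 50 lean 0.659 at [-39.4  32.1] [-52.9   2.4  52.1]
tip tool [-52.2   0.4  50.1]
TCP blk [-132.1   12.2  130.9]
```

```bash
python3 -m creep '[[-0.27,0,0.5,0,0],[-0.27,0,0.5,0,0],[-0.26,0,0.5,0,0],[0,0,0,0,0]]'
python3 -m creep '[[0.02,0,0.15,0,0],[0.02,0,0.15,0,0],[0,0,0.15,0,0],[0,0,0.15,0,0],[0,0,0.12,0,0]]' 5
python3 go.py
python3 -m creep '[[-0.08,0,0.08,0,0],[-0.08,0,0.08,0,0],[-0.08,0,0.08,0,0],[-0.08,0,0.08,0,0],[0,0,0,0,0]]' 5
python3 go.py;python3 cov.py
```

```text
clock: 24.75
position: [0.6086, 0.0011, 0.07]
ee_rot: [-2.396, -2.029, 0.004]
force: [-0.2, 1.1, -0.9]
width: 0.203
gripper_force: 56.2
clock: 25.38
position: [0.6097, 0.0036, 0.0421]
ee_rot: [-2.396, -2.032, 0.002]
force: [1.5, 4.3, 0.5]
width: 0.059
gripper_force: 5.0
t 25.375 p [0.6097 0.0036 0.0421] toolx [ 0.163  0.987 -0.001] tooly [ 0.987 -0.163 -0.001] j [ 0.3   0.69 -0.6   1.76  0.5   0.85 -0.69] F [1.5 4.3 0.5] w 0.059 4.991801530122757
clock: 26.0
position: [0.6079, -0.0076, 0.0295]
ee_rot: [-2.394, -2.032, -0.002]
force: [0.6, 5.1, -0.1]
width: 0.053
gripper_force: 5.0
t 26.0 p [ 0.6079 -0.0076  0.0295] toolx [0.163 0.987 0.002] tooly [ 0.987 -0.163 -0.   ] j [ 0.32  0.71 -0.59  1.77  0.51  0.82 -0.68] F [ 0.6  5.1 -0.1] w 0.053 4.986659288406372
cover 345 [-0.022  0.003  0.031]
```

```bash
python3 -m creep '[[0,0,0,0,0],[0.3,0,-0.3,0,0],[0.3,-0.1,-0.4,0,0],[0.2,-0.1,-0.4,0,0],[0,-0.1,-0.4,0,0],[0,0,0,0,0]]' 60
sed -i 's/T\[...,2\]>-10/T[...,2]>-16/;s/T\[...,0\]<-25/T[...,0]<-13/' cov.py;python3 cov.py
```

```text
clock: 26.8
position: [0.602, 0.0247, 0.0917]
ee_rot: [2.394, 2.031, 0.003]
force: [-0.8, -0.3, -0.7]
width: 0.021
gripper_force: 60.0
cover 354 [-0.02   0.004  0.032]
driver pts 34 lean 1.235 at [-30.7   8.3] [-39.8   1.2  17.2]
tip tool [-42.3   0.9  14.1]
TCP blk [-119.9    0.7   90.7]
```

```bash
cat > prof.py <<'E'
from h import *
s=readout.observe();R=cv2.Rodrigues(s["ee_rot"])[0];i=cam("scene");T=(pts(i)-s["position"])@R*1e3;Zw=pts(i)[...,2]
k=(abs(T[...,1])<14)&(T[...,2]>-60)&(T[...,2]<70)&(abs(T[...,0])<80)&(Zw>.064)
q=T[k]
for a in range(-80,60,5):
    m=q[(q[:,0]>=a)&(q[:,0]<a+5)]
    if len(m): print(a,len(m),"z",np.percentile(m[:,2],[0,50,100]).round(1),"y",np.percentile(m[:,1],[0,50,100]).round(1))
E
python3 prof.py
```

```text
-50 2 z [13.4 14.5 15.7] y [0.  1.2 2.3]
-45 5 z [10.9 13.6 15.4] y [-1.6  0.9  2.5]
-40 5 z [ 8.7 11.4 14.5] y [-1.   0.7  0.7]
-35 7 z [ 8.2 10.5 11.2] y [-1.8  0.1  3.3]
-30 3 z [6.7 8.6 8.9] y [-1.2 -0.9  2.8]
-25 5 z [4.9 7.  7.9] y [-2.2 -0.9  2.3]
-20 5 z [2.5 4.4 4.7] y [-2.7 -0.3  1.7]
-15 152 z [-52.5 -26.3   5. ] y [-13.6  -1.2  14. ]
-10 34 z [-49.3 -25.2   3. ] y [-12.1   2.7   9.8]
30 5 z [-16.2 -11.1  -4.6] y [-6.2 -3.7 -2.8]
35 10 z [-18.3 -12.3  -6.2] y [-8.1 -4.2 -0.5]
40 11 z [-19.2 -13.2  -6.6] y [-9.1 -5.7  1.9]
45 16 z [-22.1 -16.6  -8.6] y [-11.8  -8.2   1.1]
50 7 z [-19.1 -15.3  -4.8] y [-9.4 -7.6 -3.1]
55 6 z [-28.6 -14.1  -7.6] y [-11.6 -10.3  -3.9]
```

```bash
python3 -m creep '[[-0.22,-0.03,0.23,0,0],[-0.22,0,0.23,0,0],[0,0,0,0,0],[-0.3,0,0.13,0,0],[-0.31,0,0.13,0,0],[-0.31,0,0.13,0,0],[0,0,0,0,0]]'
python3 go.py
python3 -m creep '[[-0.02,0,-0.1,0,0],[-0.02,0,-0.1,0,0],[0,0,0,0,0]]'
sed -i 's/(Zw>.064)/((Zw>.064)|(abs(T[...,0])<60))/' prof.py
python3 cov.py|head -1; python3 prof.py|head -9
```

```text
clock: 27.78
position: [0.5907, -0.0306, 0.0553]
ee_rot: [-2.398, -2.029, 0.002]
force: [-0.2, 0.1, -0.6]
width: 0.017
gripper_force: 60.0
t 27.775 p [ 0.5907 -0.0306  0.0553] toolx [ 0.166  0.986 -0.001] tooly [ 0.986 -0.166 -0.001] j [ 0.38  0.65 -0.61  1.79  0.49  0.85 -0.63] F [-0.2  0.1 -0.6] w 0.017 59.967169761657715
clock: 28.15
position: [0.5913, -0.0296, 0.0645]
ee_rot: [2.395, 2.033, 0.001]
force: [1.0, 0.7, -1.1]
width: 0.02
gripper_force: 60.0
cover 342 [-0.018  0.007  0.034]
-60 20 z [3.9 5.1 7. ] y [-13.1   3.   13.9]
-55 19 z [2.9 4.9 6.6] y [-13.   -1.2  12.2]
-50 19 z [3.1 5.3 6.9] y [-13.5  -1.1  12.7]
-45 19 z [3.  4.8 6.3] y [-10.1   4.3  13.7]
-40 16 z [3.4 4.7 6.6] y [-12.5  -1.6  11.2]
-35 17 z [3.7 4.6 6.6] y [-14.   -2.9  13.1]
-30 14 z [3.3 5.5 6.4] y [-13.6  -1.3  13. ]
-25 8 z [4.7 5.9 7.8] y [-11.2   1.1  13.8]
-20 6 z [5.4 6.7 9.1] y [-2.1 -0.1  2. ]
```

```bash
python3 -m creep '[[-0.04,0,-0.1,0,0],[-0.04,0,-0.1,0,0],[0,0,0,0,0]]'
python3 cov.py|head -1; python3 prof.py|sed -n '4,14p';python3 go.py
```

```text
clock: 28.62
position: [0.5906, -0.0331, 0.0723]
ee_rot: [-2.396, -2.032, -0.001]
force: [0.1, 2.6, -2.2]
width: 0.012
gripper_force: 60.0
cover 344 [-0.005  0.02   0.052]
-45 17 z [10.7 12.4 13.6] y [-13.8  -2.1  13.9]
-40 20 z [10.2 12.3 13.6] y [-13.8   0.6  13. ]
-35 19 z [10.6 12.1 14. ] y [-12.9   1.3  12.7]
-30 17 z [10.8 11.9 13.1] y [-12.9   2.   13.6]
-25 11 z [10.8 11.7 13.9] y [-12.6  -2.2  11. ]
-20 7 z [11.  12.1 15. ] y [-12.2   0.6  13.2]
-15 164 z [-49.  -24.7  10.8] y [-14.    0.1  13.9]
-10 27 z [-45.1 -13.9  10.4] y [-4.6  2.2 13.5]
-5 2 z [-42.3 -18.6   5.1] y [-2.4  0.8  4. ]
30 11 z [-22.3 -16.3  -9.4] y [-7.5 -5.1 -1.6]
35 5 z [-23.5 -21.1 -14.9] y [-6.8 -4.5 -1.9]
t 28.725 p [ 0.5906 -0.0331  0.0721] toolx [0.163 0.987 0.   ] tooly [ 0.987 -0.163  0.   ] j [ 0.39  0.63 -0.63  1.78  0.47  0.88 -0.61] F [ 0.6  3.  -2.5] w 0.009 60.00818538945168
```

```bash
python3 -m creep '[[0,0,0.25,0,0.1],[0,0,0.25,0,0],[0,0,0.25,0,0],[0,0,0.25,0,0],[0,0,0.2,0,0],[0,0,0,0,0]]' 4
python3 go.py; python3 prof.py | sed -n '1,40p'
```

```text
clock: 29.48
position: [0.5933, -0.0303, 0.0248]
ee_rot: [2.394, 2.033, 0.011]
force: [5.6, 8.0, 1.6]
width: 0.054
gripper_force: 9.5
t 29.475 p [ 0.5933 -0.0303  0.0248] toolx [0.162 0.987 0.005] tooly [ 0.987 -0.162  0.005] j [ 0.36  0.69 -0.59  1.81  0.52  0.79 -0.66] F [5.6 8.  1.6] w 0.054 9.476104974746704
-60 17 z [-36.7 -34.8 -33.8] y [-13.4   0.4  12.1]
-55 17 z [-36.2 -34.6 -32.7] y [-13.8  -3.   14. ]
-50 19 z [-36.7 -34.9 -34. ] y [-12.4  -0.   13.3]
-45 19 z [-35.9 -34.8 -32.7] y [-12.4  -0.2  13. ]
-40 20 z [-37.6 -34.9 -33.8] y [-12.    1.9  12.7]
-35 16 z [-35.8 -34.9 -33.6] y [-12.2  -2.   11.8]
-30 11 z [-36.1 -34.5 -32.7] y [-13.8  -2.   11.8]
-25 7 z [-35.  -33.1 -32.6] y [-12.6  11.1  13.8]
-15 64 z [-47.1 -35.1 -22.5] y [-13.9   3.8  13.9]
-10 17 z [-44.5 -26.7 -18. ] y [-2.2  3.8 12.4]
-5 6 z [-36.7 -30.1 -21.6] y [3.4 3.8 4.3]
35 2 z [-3.1  0.6  4.2] y [-3.2 -2.7 -2.2]
40 21 z [-7.8  0.4 27.5] y [-13.9  -1.3   7. ]
45 22 z [-8.6 15.4 27.4] y [-12.4  -4.8   8.8]
50 19 z [-0.1 26.  29.2] y [-13.9  -4.6   9.8]
55 17 z [ 0.9 26.3 27.9] y [-13.4  -3.5  12.9]
```

```bash
python3 -m creep '[[0.2,0,0,0,0],[0,0,0.18,0,0],[0,0,0,0,0]]' 4
python3 -m creep '[[0,0,0,0,0],[0,0,0,0,0],[0,0,-0.15,0,0],[0,0,-0.15,0,0],[0,0,0,0,0]]' 60
python3 go.py; python3 cov.py|head -1;python3 prof.py | tail -8
```

```text
clock: 29.9
position: [0.5918, -0.0248, 0.0163]
ee_rot: [-2.395, -2.032, -0.0]
force: [0.7, 2.6, 1.7]
width: 0.055
gripper_force: 4.0
clock: 30.52
position: [0.5916, -0.0259, 0.029]
ee_rot: [2.396, 2.031, -0.001]
force: [-0.6, 0.1, -3.7]
width: 0.039
gripper_force: 60.0
t 30.525 p [ 0.5916 -0.0259  0.029 ] toolx [ 0.164  0.987 -0.001] tooly [ 0.987 -0.164 -0.   ] j [ 0.35  0.69 -0.59  1.81  0.51  0.8  -0.66] F [-0.6  0.1 -3.7] w 0.039 59.99605357646942
cover 353 [-0.015  0.012  0.04 ]
-15 88 z [-47.5 -32.6 -13.2] y [-14.   -0.1  13.9]
-10 20 z [-41.3 -30.  -22. ] y [-6.5  2.3  5.1]
30 2 z [29.7 30.7 31.6] y [-12.9 -12.6 -12.3]
35 4 z [29.3 29.8 31.4] y [-11.4  -9.4  11.3]
40 22 z [-12.9  29.9  32.2] y [-11.8  -1.7  11.8]
45 15 z [-8.8 30.  32.4] y [-10.   -4.2   7.8]
50 20 z [ 2.  29.9 33.3] y [-13.4  -2.3  13.6]
55 21 z [-15.8  29.2  31.3] y [-13.1  -0.8  13.5]
```

```bash
python3 -m creep '[[0,0,-0.12,0,0],[0,0,-0.12,0,0],[0,0,-0.12,0,0]]'
python3 cov.py|head -1
python3 -m creep '[[0,0,-0.1,0,0],[0,0,-0.1,0,0],[0,0,0,0,0]]'
python3 cov.py|head -1; python3 go.py
```

```text
clock: 31.0
position: [0.592, -0.0256, 0.0437]
ee_rot: [2.396, 2.032, 0.0]
force: [0.1, -0.6, -1.6]
width: 0.033
gripper_force: 60.0
cover 398 [0.227 0.261 0.295]
clock: 31.42
position: [0.5921, -0.0253, 0.0516]
ee_rot: [2.395, 2.032, 0.001]
force: [0.4, -0.5, -1.2]
width: 0.035
gripper_force: 60.0
cover 430 [0.351 0.387 0.425]
t 31.475 p [ 0.5921 -0.0253  0.0514] toolx [0.163 0.987 0.   ] tooly [ 0.987 -0.163  0.001] j [ 0.37  0.66 -0.61  1.79  0.49  0.84 -0.64] F [ 1.   0.1 -0.8] w 0.04 60.00080645084381
```

```bash
python3 -m creep '[[-0.08,0,-0.2,0,0],[-0.1,0,-0.2,0,0],[-0.13,0,-0.18,0,0],[-0.15,0,-0.15,0,0]]'
python3 cov.py|head -1
python3 -m creep '[[-0.25,0,-0.08,0,0],[-0.3,0,-0.05,0,0],[-0.3,0,0,0,0],[-0.3,0,0,0,0]]'
python3 cov.py; python3 prof.py; python3 go.py
```

```text
clock: 31.98
position: [0.5889, -0.0441, 0.081]
ee_rot: [2.396, 2.032, 0.0]
force: [0.1, 0.6, -2.5]
width: 0.039
gripper_force: 60.0
cover 497 [0.905 0.952 0.988]
clock: 32.52
position: [0.5811, -0.0902, 0.0854]
ee_rot: [2.396, 2.031, -0.0]
force: [0.1, 0.5, -1.2]
width: 0.04
gripper_force: 60.0
cover 473 [1.046 1.786 1.818]
driver pts 63 lean -0.225 at [-35.7   1.6] [-32.    0.9  19. ]
tip tool [-32.    1.9  18.2]
TCP blk [-1.4 -0.9 85.1]
-60 28 z [35.7 42.5 47.5] y [-10.6  -1.   11.3]
-55 24 z [35.3 39.1 46.5] y [-10.7  -3.2  11.1]
-50 40 z [-37.8 -31.7  47.7] y [-12.5  -3.7  13.7]
-45 83 z [-36.2 -18.8  48.6] y [-13.6  -1.1  13.5]
-40 86 z [-16.5   3.6  49.7] y [-13.8   1.2  13.6]
-35 130 z [-26.8  26.6  46.6] y [-14.   -1.4  13.9]
-30 10 z [-26.4 -22.1  28. ] y [-13.9  -0.1  12. ]
-25 4 z [-25.2 -23.4 -22.7] y [-2.6 -0.3  1. ]
-20 5 z [-24.9 -23.  -19.5] y [-1.8 -0.8 -0. ]
-15 112 z [-47.6 -30.2  -5. ] y [-13.8  -1.5  13.3]
-10 34 z [-45.1 -29.1  -2.3] y [-12.8   3.1  10.7]
20 3 z [48.5 49.  52.3] y [-2.1 -1.3  0.2]
25 8 z [49.2 49.8 50.9] y [-9.5 -2.1  2.9]
30 19 z [48.4 50.3 51.6] y [-13.9  -2.3   7.6]
35 66 z [-11.3  39.5  50.9] y [-13.9  -0.8  13.8]
40 21 z [-13.2  -5.5  49.7] y [-12.2  -1.3  10. ]
45 5 z [-10.   -6.5  -3.4] y [-7.  -6.2 -5.4]
50 4 z [-4.6 -1.7  1.3] y [-6.9 -5.9 -5.2]
55 9 z [-15.4 -14.    4.9] y [-8.3 -2.3  4.6]
t 32.625 p [ 0.5807 -0.0916  0.0851] toolx [ 0.166  0.986 -0.001] tooly [ 0.986 -0.166 -0.001] j [ 0.5   0.61 -0.64  1.78  0.45  0.9  -0.5 ] F [-0.3  0.1 -0.6] w 0.036 60.000457763671875
```

```bash
python3 -m creep '[[0.78,0.12,0,0,0],[0.78,0.12,0,0,0],[0.78,0.11,0,0,0],[0,0,0.6,0,0],[0,0,0.6,0,0],[0,0,0.5,0,0],[0,0,0.2,0,0]]' 15
python3 prof.py; python3 go.py;python3 cov.py|tail -1
```

```text
clock: 33.5
position: [0.6098, 0.0009, 0.0083]
ee_rot: [-2.395, -2.031, 0.002]
force: [-0.4, -0.7, 1.1]
width: 0.051
gripper_force: 15.0
-60 47 z [-51.4 -39.5 -26.4] y [-12.6  -0.2  11.9]
-55 1 z [-49.9 -49.9 -49.9] y [-0.6 -0.6 -0.6]
-40 3 z [-13.6 -13.3 -10.2] y [-1.2 -0.7  1.1]
-35 2 z [-15.5 -15.3 -15.2] y [-0.6  0.5  1.7]
-20 3 z [-18.2 -16.5 -16.5] y [-1.8 -1.   2.5]
-15 86 z [-48.5 -28.5  -9.7] y [-13.7  -2.6  13.9]
-10 28 z [-45.9 -29.  -10.6] y [-12.3   4.   11.1]
-5 9 z [-39.1 -29.   -4.4] y [2.6 4.1 5.2]
5 1 z [9.1 9.1 9.1] y [-11.1 -11.1 -11.1]
10 5 z [ 7.8  8.9 10.2] y [-12.6  -8.   -4.9]
15 5 z [ 9.8 10.9 11.3] y [-12.2 -10.1  -3.2]
20 5 z [ 8.5  9.8 11.2] y [-13.1  -8.   -4.9]
25 9 z [ 7.9  9.9 10.9] y [-13.2  -6.6  -1.6]
30 8 z [ 7.8  8.7 11.8] y [-13.4  -9.9  -3.6]
35 3 z [ 9.2  9.4 10.5] y [-12.2  -5.7  -2.5]
40 11 z [-27.7   9.3  10.7] y [-13.9  -7.5   0.3]
45 8 z [7.  8.7 9.3] y [-11.2  -3.3   2.8]
50 12 z [-30.7   8.9  10.8] y [-12.3  -6.2   6. ]
55 14 z [-32.2   9.3  11.2] y [-12.3  -4.1   9.9]
t 33.55 p [0.6097 0.001  0.008 ] toolx [ 0.163  0.987 -0.   ] tooly [ 0.987 -0.163 -0.002] j [ 0.29  0.74 -0.57  1.77  0.53  0.79 -0.71] F [-0.1 -0.4 -0.2] w 0.053 14.999963343143463
cover 367 [0.026 1.838 1.864]
```

```bash
python3 -m creep '[[-0.27,0,0,0,0],[-0.06,0,-0.1,0,0],[-0.05,0,-0.15,0,0],[-0.07,0,-0.15,0,0],[-0.1,0,-0.15,0,0],[-0.12,0,-0.12,0,0],[-0.12,0,-0.1,0,0]]' 12
python3 go.py
python3 -m creep '[[0,0,0,0,0],[0.15,0,-0.35,0,0],[0.1,-0.1,-0.6,0,0],[0,-0.1,-0.5,0,0],[0,-0.08,-0.3,0,0]]' 60
python3 prof.py|head -14; python3 cov.py
```

```text
clock: 34.48
position: [0.6062, -0.0263, 0.0418]
ee_rot: [-2.392, -2.034, -0.008]
force: [-0.0, 10.2, 1.1]
width: 0.054
gripper_force: 12.0
t 34.475 p [ 0.6062 -0.0263  0.0418] toolx [0.161 0.987 0.005] tooly [ 0.987 -0.161  0.002] j [ 0.36  0.69 -0.6   1.77  0.5   0.84 -0.64] F [-0.  10.2  1.1] w 0.054 12.00169175863266
clock: 35.1
position: [0.5961, -0.0188, 0.1121]
ee_rot: [2.395, 2.031, 0.001]
force: [0.8, 0.3, -0.9]
width: 0.044
gripper_force: 60.0
-40 37 z [52.3 61.1 69.2] y [-13.6   6.7  13.9]
-35 3 z [52.9 54.9 60.7] y [6.5 6.9 8.9]
-30 5 z [3.8 5.9 8.4] y [-2.4  1.4  1.8]
-25 7 z [-0.7  2.1  5.1] y [-1.6  0.2  2. ]
-20 7 z [-3.6 -1.9  2.2] y [-2.4 -0.3  3.3]
-15 159 z [-52.9 -27.6  -0.6] y [-14.   -0.9  14. ]
-10 37 z [-47.2 -25.1  -6.7] y [-11.7   3.1   5.8]
-5 2 z [-44.5 -34.9 -25.3] y [2.8 3.9 5.1]
cover 366 [1.585 1.835 1.864]
driver pts 126 lean 1.414 at [-76.5   9.1] [-107.4    4.9   45.7]
tip tool [-107.4   -0.7   45.5]
TCP blk [-76.6   2.4 111.9]
```

```bash
python3 -m creep '[[0,0.13,0.75,0,0],[0,0.12,0.72,0,0]]'
python3 -m creep '[[-0.12,0,0,0,0],[-0.08,0,-0.07,0,0],[-0.08,0,-0.07,0,0],[-0.08,0,-0.06,0,0],[-0.08,0,-0.05,0,0],[0,0,0,0,0]]' 12
python3 -m creep '[[0,0,0,0,0],[0.1,0,-0.4,0,0],[0,-0.15,-0.6,0,0],[0,-0.15,-0.2,0,0],[0,0,0,0,0]]' 60
python3 prof.py|head -14; python3 cov.py
```

```text
clock: 35.45
position: [0.6057, -0.0208, 0.0504]
ee_rot: [2.396, 2.031, -0.001]
force: [0.5, -1.1, -0.8]
width: 0.038
gripper_force: 60.0
clock: 36.2
position: [0.6035, -0.0361, 0.0635]
ee_rot: [2.395, 2.033, 0.005]
force: [-1.1, 5.7, -0.5]
width: 0.052
gripper_force: 12.0
clock: 36.83
position: [0.5916, -0.0319, 0.1109]
ee_rot: [2.395, 2.03, 0.001]
force: [-0.2, -0.5, -1.2]
width: 0.04
gripper_force: 60.0
-30 2 z [52.4 55.8 59.3] y [-10.6   0.2  11.1]
-25 37 z [51.  58.9 69.8] y [-13.8   8.3  13.9]
-20 9 z [ 7.9 12.8 57.7] y [-2.  -0.3  9.8]
-15 166 z [-50.7 -26.4  11.2] y [-13.9   1.6  13.9]
-10 42 z [-45.3 -21.3   6.3] y [-13.    2.8  12. ]
-5 4 z [-44.7 -42.5 -34.5] y [2.9 3.9 5.5]
cover 371 [0.024 1.838 1.864]
driver pts 118 lean -0.249 at [-101.8   11.3] [-94.4  -5.7  43.1]
tip tool [-93.8  -1.6  42.6]
TCP blk [-62.7  -0.2 109.5]
```

```bash
cat > sh.py <<'E'
from h import *
s=readout.observe();R=cv2.Rodrigues(s["ee_rot"])[0];i=cam("scene");T=(pts(i)-s["position"])@R*1e3
k=(abs(T[...,1])<6)&(T[...,0]<-3)&(T[...,0]>-35)&(T[...,2]>1)&(T[...,2]<30)
q=T[k];q=q[q[:,2].argsort()];print(q.round(0).tolist())
f=cv2.fitLine(q[:,[0,2]].astype(np.float32),cv2.DIST_HUBER,0,.01,.01).ravel();print("lean",np.arctan(-f[0]/f[1]),f[2:])
E
python3 sh.py
```

```text
[[-11.0, 1.0, 4.0], [-9.0, -1.0, 5.0], [-12.0, 0.0, 6.0], [-15.0, -2.0, 6.0], [-10.0, -2.0, 6.0], [-11.0, 4.0, 8.0], [-13.0, 2.0, 9.0], [-15.0, 1.0, 9.0], [-10.0, -1.0, 9.0], [-17.0, -0.0, 10.0], [-12.0, 0.0, 11.0], [-15.0, -1.0, 12.0], [-17.0, -0.0, 13.0], [-17.0, 2.0, 14.0], [-19.0, -1.0, 15.0], [-14.0, -0.0, 16.0], [-18.0, 2.0, 16.0]]
lean 0.67429686 [-13.755159  10.103485]
```

```bash
python3 -m creep '[[-0.37,0,0.05,0,0],[-0.37,0,0.05,0,0],[-0.37,0,0.05,0,0],[0,0,0.4,0,0],[0,0,0.3,0,0],[0,0,0,0,0]]'
python3 blk.py -1 50 -17 17.5; python3 sh.py|tail -2
```

```text
clock: 37.72
position: [0.5834, -0.0746, 0.074]
ee_rot: [-2.393, -2.032, 0.002]
force: [-0.3, -0.8, -0.6]
width: 0.041
gripper_force: 60.0
t 37.725 toolx [0.162 0.987 0.   ] want [0.164 0.986 0.   ] tip blk mm [-2.5 -1.1 56.5] F [-0.3 -0.8 -0.6] w 0.041
units [-0.04  0.03  0.16]
[[-7.0, 2.0, 2.0], [-9.0, 1.0, 3.0]]
lean 0.9648257 [-7.6868916  2.5728228]
```

```bash
python3 -m creep '[[-0.05,0.03,0.1,0,0],[0,0,0.06,0,0],[0,0,0,0,0]]'
python3 -m creep '[[0,0,0.03,0,0],[0,0,0,0,0]]'
python3 blk.py -1 44.5 -17 17.5
```

```text
clock: 38.15
position: [0.5852, -0.0775, 0.0691]
ee_rot: [2.396, 2.032, -0.0]
force: [0.2, -0.2, -0.7]
width: 0.037
gripper_force: 60.0
clock: 38.4
position: [0.5852, -0.0775, 0.0679]
ee_rot: [2.396, 2.032, -0.0]
force: [-0.4, 0.6, -0.6]
width: 0.037
gripper_force: 60.0
t 38.4 toolx [ 0.163  0.987 -0.   ] want [0.164 0.986 0.   ] tip blk mm [ 0.1  1.2 50.4] F [-0.4  0.6 -0.6] w 0.037
units [ 0.03 -0.03  0.15]
```

```bash
python3 -m creep '[[0.02,-0.02,0.04,0,0],[0,0,0,0,0]]'
python3 -m creep '[[0,0,0.04,0,0],[0,0,0,0,0]]'
python3 blk.py -1 44.5 -17 17.5
```

```text
clock: 38.65
position: [0.5846, -0.0765, 0.0663]
ee_rot: [2.396, 2.032, -0.0]
force: [0.4, 0.4, 0.3]
width: 0.037
gripper_force: 60.0
clock: 38.9
position: [0.5847, -0.0765, 0.0648]
ee_rot: [2.396, 2.032, 0.0]
force: [-0.3, 0.7, 2.0]
width: 0.038
gripper_force: 60.0
t 38.9 toolx [0.163 0.987 0.   ] want [0.164 0.986 0.   ] tip blk mm [-0.8  0.5 47.3] F [-0.3  0.7  2. ] w 0.038
units [ 0.   -0.01  0.07]
```

```bash
python3 -m creep '[[0,0,0.04,0,0],[0,0,0,0,0]]'
python3 -m creep '[[0,0,0.03,0,0],[0,0,0,0,0]]'
python3 blk.py -1 44.5 -17 17.5
```

```text
clock: 39.15
position: [0.5847, -0.0765, 0.0632]
ee_rot: [2.396, 2.032, 0.0]
force: [-1.1, 0.7, 3.5]
width: 0.041
gripper_force: 60.0
clock: 39.4
position: [0.5847, -0.0764, 0.062]
ee_rot: [2.396, 2.032, 0.0]
force: [0.3, 0.4, 3.8]
width: 0.039
gripper_force: 60.0
t 39.4 toolx [0.163 0.987 0.   ] want [0.164 0.986 0.   ] tip blk mm [-0.9  0.5 44.5] F [0.3 0.4 3.8] w 0.039
units [ 0.   -0.01 -0.  ]
```

```bash
python3 -m creep '[[0,0,0.03,0,0],[0,0,0,0,0]]'|grep -E "pos|force:"
for i in 1 2 3; do python3 -m creep '[[0,0,0,0,0]]'|grep -E "^force:"; done; python3 go.py
```

```text
position: [0.5847, -0.0765, 0.0608]
force: [0.4, 1.1, 5.9]
gripper_force: 60.0
force: [-0.6, 2.0, 4.4]
force: [-0.8, 0.8, 5.7]
force: [0.3, 1.0, 4.8]
t 40.025 p [ 0.5847 -0.0765  0.0608] toolx [0.163 0.987 0.   ] tooly [ 0.987 -0.163  0.   ] j [ 0.46  0.65 -0.62  1.79  0.48  0.86 -0.55] F [0.3 1.  4.8] w 0.038 60.000802874565125
```

```bash
python3 -c "
from cell import sign_off
print(sign_off())"
```

```text
the job is handed in; nothing more can be done
None
```

The job is handed in at about 40 s of the 45 s limit, but the hand-in returned no verdict. The driver levered the cover open and swung it back to about 1.84 rad. Its tip is holding the middle plunger about 4.4 mm down, judged from a push of about 6 N rather than seen, because the cover hid the tip from the camera; I had no reading of the two neighbouring plungers.

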